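# Set up the table caddy with salt, pepper and sugar cup

## Robot

A 6-joint arm with a two-finger parallel gripper is mounted at the origin on a cart in front of the work surface, level with it; the furniture and walls round the work are solid. World frame = base frame: x ahead of the robot, y to its left, z up, the work surface at z = 0. Lengths are in mm, angles in rad, forces in N, time in s.
With the tool pointing down it reaches from about 275 to 750 mm from the base axis. Payload 10.2 kg.
Tool frame: the origin (TCP) lies at the very end of the fingers, on their centre line; the grasp point (between the pads) lies 19 mm behind it; z points along the fingers, y is the line along which they close (so a half turn about z gives the same grasp; the last joint's range is limited). The gripper opens to 85 mm and grips with 20 to 120 N. Pads are 22 mm wide; open, the fingers measure 114 mm over their backs; the gripper's body (76 mm by 85 mm) begins 54 mm behind the grasp point. The pads swing forward as they close: fully open they stand 13 mm farther back than shut.
Start: joints at [0.916, 0.313, 1.498, -0, 1.331, -0.223], TCP at [219.729, 476.813, 231.294] pointing down, gripper open.
Joint ranges: [-2.94, 2.94], [-0.97, 2.17], [0.19, 2.56], [-1.23, 4.37], [0.02, 3.11], [-2.88, 2.88]. Speed limits (rad/s): [2.39, 2.39, 3.01, 3.14, 3.14, 3.14].

## Interface

Orientations are given as a unit quaternion [w, x, y, z].
In Python, from rig import * gives the robot as it stands. The module is installed in compiled form; this text tells all that it offers.
- The arm moves only by the shell command python3 -m crank 'ROWS' [FORCE]. ROWS is JSON, a list that holds one entry, the list of rows, each a list of 7 numbers: the shift along the tool's x, y, z in units of 25 mm (1.0 is 25 mm), then the turn, a rotation vector about the tool's x, y, z in units of 8 degrees (1.0 is 8 degrees), then the finger opening in mm, from 0 to 85.4. A call has exactly 8 rows; each row shifts and turns the commanded pose from where the row before left it, along the tool's axes as they then stand; what a row does not reach is not made up. A row lasts 1/10 s, in which the tool goes at most 50 mm and 8.59 degrees, less where a joint would pass 70% of its speed; a pose out of reach is approached as far as the arm can. A call is refused whole if a number of a shift passes 1 or a number of a turn 1, either way. A call with a gripper value outside its range is refused whole. The fingers move at their own pace and stop on an object; FORCE is the grip in N (left out, the last holds). Time passes only in rows, so rows that do not move let the fingers close, or fill a call up. It gives the time, the measured TCP pose, the force, the opening and the grip force at its end, in the units of the state.
- sense(): the state, without advancing time (a new reading comes with each control period).
- capture(name): name is "side" or "top"; returns the picture (400x640x3 uint8, blue, green, red); there is no depth.
- camera_model(name): a dict with "fx", "fy", "cx", "cy" (pixels), "world_from_camera" (4x4, takes a point from camera to world coordinates). Camera axes: x right, y up, looking along -z (the intrinsics and any distortion apply to the point x, -y, -z); pixel columns grow to the right and rows downward; lengths in mm; the calibration is good to about 2 mm. A picture is of the moment at which its call begins. camera_model takes no time and is no camera call.
- finish_job(): hands the job in; it is judged then, once.
The state is a dict: "time_s": time; "joints": joint angles; "dq": joint speeds; "tau": joint torques, N m; "eef_pos": TCP position; "ee_rot": TCP orientation; "force": force on the tool from outside, world axes, zero at the start; "wrist_torque": the same for the moment, N m; "grip_width": opening from 0.0 (shut) to 1.0 (fully open); "grip_force": force on a finger pad.
Only numpy, scipy, OpenCV 4.12 (cv2) and the standard library are available. Lean on these libraries where they do the work, as an engineer would, in place of code of your own. Each camera call takes 0.05 s, during which the arm holds its last target. There are 200 camera calls.

## Task

Make the wooden caddy ready to be carried to the dinner table: stand the pepper mill in its tall holder, the salt shaker in the smallest holder and the small steel sugar cup in the widest one, each right down on the holder's floor. Keep them upright, and set them down rather than dropping them. The spice jars are for cooking and the tumbler is not part of the set: leave them where they stand.

Things in the scene. Friction and masses are not known exactly. Their poses are not given: they have to be found in the camera images.
- cup_holder: Widest and low steel holder, a round open pot: 79 mm inside, rim at z = 30 mm, flared by 3; fixed in the oblong wooden caddy tray at the left (96 by 262 mm, rim 16 mm above the worktop), the three holders in a row 84 mm apart in any order. Walls 2.5 mm. Origin: centre of its underside, 5 mm above the worktop; z up; its floor, on which the thing stands, is at z = 4 mm. For the steel cup.
- mill_holder: Tall steel holder, a round open pot: 66 mm inside, rim at z = 46 mm, flared by 4; fixed in the oblong wooden caddy tray at the left (96 by 262 mm, rim 16 mm above the worktop), the three holders in a row 84 mm apart in any order. Walls 2.5 mm. Origin: centre of its underside, 5 mm above the worktop; z up; its floor, on which the thing stands, is at z = 4 mm. For the mill.
- shaker_holder: Smallest, low steel holder, a round open pot: 54 mm inside, rim at z = 30 mm, flared by 3; fixed in the oblong wooden caddy tray at the left (96 by 262 mm, rim 16 mm above the worktop), the three holders in a row 84 mm apart in any order. Walls 2.5 mm. Origin: centre of its underside, 5 mm above the worktop; z up; its floor, on which the thing stands, is at z = 4 mm. For the shaker.
- pepper_mill: Dark wooden pepper mill, 150 mm high, 0.18 kg. Body 58 mm across up to z = 108; fixed round head 50 mm across, z = 109 to 139 (grip here); 12 mm knob above. Origin: centre of the underside; z up. Upright in one of four places at the front, some 80 mm apart, shared by lot with the shaker, cup and spice jar a.
- salt_shaker: Round glass salt shaker with a domed, pierced top, 90 mm high, 0.1 kg. Body 44 mm across up to z = 66, then narrowing to 33. Origin: centre of the underside; z up. Upright in one of four places at the front, some 80 mm apart, shared by lot with the mill, cup and spice jar a.
- steel_cup: Small empty steel cup without handle, open at the top, 61 mm high, 0.09 kg; 65 mm across at the rim, 54 at the foot. Origin: centre of the underside; z up. Upright in one of four places at the front, some 80 mm apart, shared by lot with the mill, shaker and spice jar a.
- spice_jar_a: Spice jar, stays where it is: square glass body 47 mm wide (54 across the corners), broad flat screw cap, 97 mm high. Origin: centre of the underside; z up. Upright in one of the four places.
- spice_jar_b: Spice jar, stays where it is: square glass body 45 mm wide (52 across the corners), broad ribbed screw cap, 100 mm high. Origin: centre of the underside; z up. Upright, behind the four places, below the front edge of the microwave, which overhangs from there back with its underside 0.48 m up: keep the wrist in front of it.
- tumbler: Clear drinking glass, 81 mm across, 91 mm high, at the right end of the work; stays where it is. Origin: centre of the underside; z up. 

How it is judged:
By the outcome, as a careful person would: the job done as asked, in the order asked, and still so for the second after the job is handed in, with the robot touching nothing.
It also fails if it takes over 104 s, if anything falls off the work surface, if the arm or the gripper's body presses on something with over 40 N, if the wrist force passes 120 N, or if a joint passes its speed limit or range.

## Working session

There is one attempt and no reset: what is moved stays moved. The work goes in short steps, Python scripts to look and compute and a shell command to move; the robot and the scene stay as the last step left them, time stands still between calls to the robot, and variables do not carry over. Pictures are saved under pics/ and viewed, at most 14 in all, crops included, and the job is handed in when it is done.

```bash
mkdir -p pics; python3 - <<'E'
from rig import *
import cv2
s=sense();print(s)
for n in("side","top"):
    cv2.imwrite(f"pics/{n}0.png",capture(n)); print(n,camera_model(n))
E
```

```text
{'time_s': 0.0, 'joints': array([ 9.15588315e-01,  3.13453812e-01,  1.49840152e+00, -2.20675713e-05,
        1.33102252e+00, -2.23420503e-01]), 'dq': array([-0.0001983 ,  0.00057323, -0.0005702 , -0.00055707, -0.00139555,
        0.00151519]), 'tau': array([ 3.07410583e-04, -4.12269080e+01, -2.59745032e+01, -1.93759711e-04,
        4.12012450e-03, -3.30026865e-05]), 'eef_pos': array([219.57940134, 476.59963692, 230.7465188 ]), 'ee_rot': array([-2.63610459e-04,  2.14217909e-01,  9.76785685e-01, -5.86137511e-04]), 'force': array([0.10041074, 0.24753412, 0.1254199 ]), 'wrist_torque': array([ 0.00287199,  0.01445694, -0.04859546]), 'grip_force': 0.0, 'grip_width': 0.9993852274215186}
side {'fx': 408.1381063648091, 'fy': 408.1381063648091, 'cx': 327.55567506433056, 'cy': 196.43344861560186, 'world_from_camera': array([[ 8.42093187e-01,  1.97508865e-01, -5.01865832e-01,
        -3.30060894e+01],
       [-5.39157511e-01,  3.31955215e-01, -7.74025138e-01,
        -9.27212985e+02],
       [ 1.37201535e-02,  9.22386028e-01,  3.86025613e-01,
         4.28667767e+02],
       [ 0.00000000e+00,  0.00000000e+00,  0.00000000e+00,
         1.00000000e+00]])}
top {'fx': 384.6069127944976, 'fy': 384.6069127944976, 'cx': 320.8062699507335, 'cy': 206.23465376084968, 'world_from_camera': array([[-1.98272343e-02,  9.95871471e-01, -8.85826975e-02,
         3.81477170e+02],
       [-9.99803412e-01, -1.97372488e-02,  1.89171728e-03,
        -1.59009820e+02],
       [ 1.35528524e-04,  8.86027907e-02,  9.96067029e-01,
         8.87006837e+02],
       [ 0.00000000e+00,  0.00000000e+00,  0.00000000e+00,
         1.00000000e+00]])}
```

View pics/top0.png

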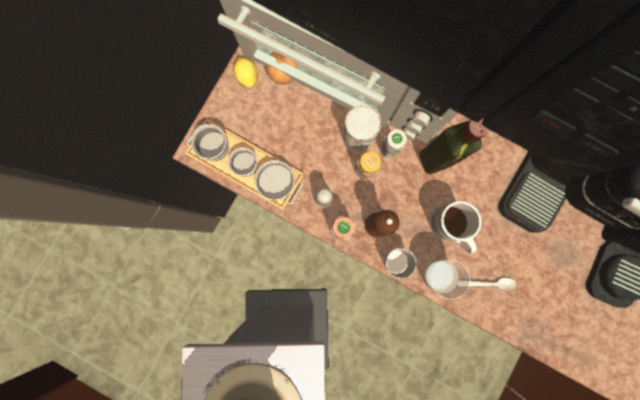

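View pics/side0.png

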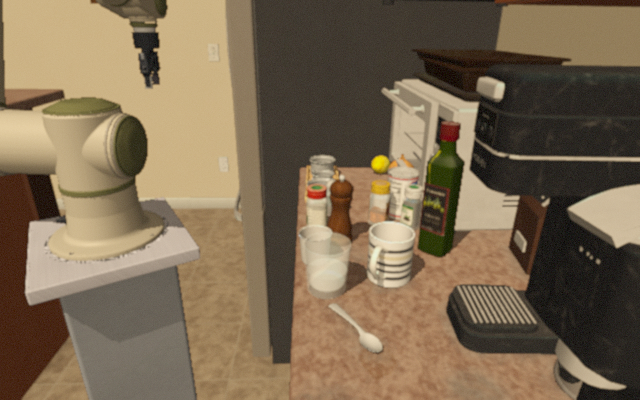

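Top view: caddy at (244,163), with the small holder in the middle (243,160), the wide one at (275,181) and another at (211,141). Shaker at (324,197), jar a at (343,228), mill at (384,223), cup at (401,263), tumbler at (442,278). The side view shows the same row of objects.

```bash
python3 - <<'E'
import cv2
a=cv2.imread("pics/top0.png")
cv2.imwrite("pics/top0c.png",cv2.resize(a[110:300,180:450][:, :],None,fx=2.96,fy=2.96,interpolation=cv2.INTER_CUBIC))
b=cv2.imread("pics/side0.png")
cv2.imwrite("pics/side0c.png",cv2.resize(b[140:310,280:480],None,fx=3.5,fy=3.5,interpolation=cv2.INTER_CUBIC))
E
```

```text
(no output)
```

View pics/top0c.png

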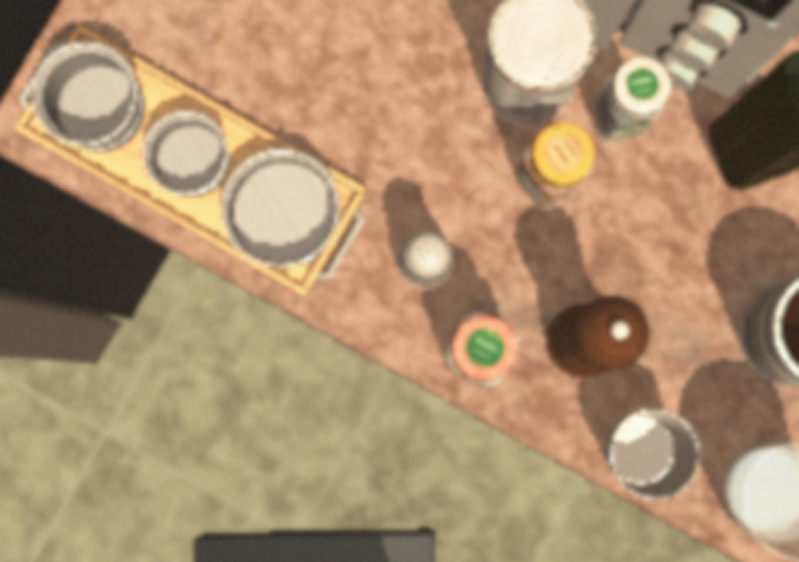

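View pics/side0c.png

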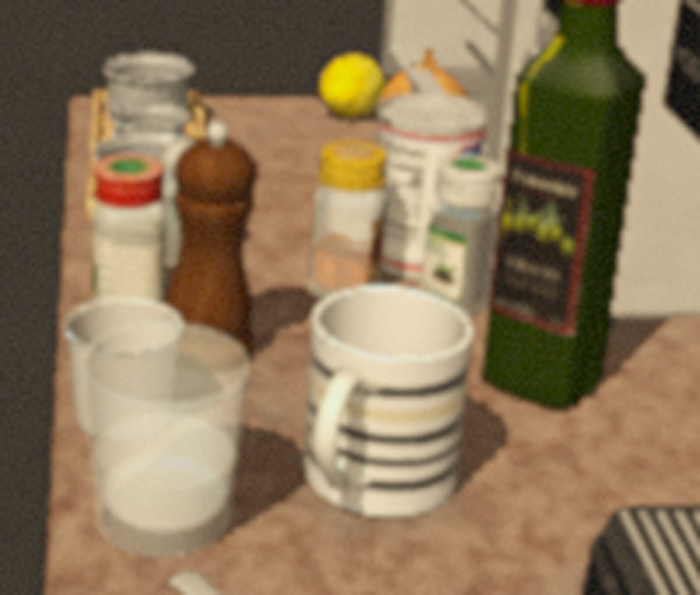

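Crop (scale 2.96, offset 180,110): mill holder rim centre is near (88,96), shaker holder (186,152) and cup holder (280,208). Shaker dome (428,257), mill knob (620,330), cup rim (654,453), jar a cap (485,347), jar b with the yellow cap (564,153).

```bash
cat > h.py <<'E'
import numpy as np
from rig import *
import cv2
def ray(n,u,v,z):
    m=camera_model(n);T=m["world_from_camera"]
    d=T[:3,:3]@np.array([(u-m["cx"])/m["fx"],-(v-m["cy"])/m["fy"],-1]);o=T[:3,3]
    return o+d*(z-o[2])/d[2]
def px(n,p):
    m=camera_model(n);T=m["world_from_camera"]
    q=T[:3,:3].T@(np.array(p)-T[:3,3]);return m["cx"]-m["fx"]*q[0]/q[2],m["cy"]+m["fy"]*q[1]/q[2]
def rot():
    w,x,y,z=sense()["ee_rot"]
    from scipy.spatial.transform import Rotation as R
    return R.from_quat([x,y,z,w])
E
python3 - <<'E'
from h import *
S=dict(mh=(88,96,51),sh=(186,152,35),ch=(280,208,35),shaker=(428,257,90),knob=(620,330,146),head=(612,332,124),cup=(654,453,61),jara=(485,347,97),jarb=(564,153,100),tumb=(775,493,91))
P={}
for k,(c,r,z) in S.items():
    P[k]=ray("top",180+c/2.96,110+r/2.96,z);print(k,P[k].round(1))
n=lambda a,b:np.linalg.norm((P[a]-P[b])[:2]).round(1)
print(n('mh','sh'),n('sh','ch'),n('shaker','jara'),n('jara','knob'),n('knob','cup'))
d=P['mh']-P['ch'];print('row dir',np.degrees(np.arctan2(d[1],d[0])))
# side overlay
b=capture("side");t=capture("top")
def circ(img,n,x,y,z,r,col):
    pts=[px(n,(x+r*np.cos(a),y+r*np.sin(a),z)) for a in np.linspace(0,6.3,40)]
    cv2.polylines(img,[np.round(np.array(pts)*8*4).astype(int)],False,col,1,cv2.LINE_AA,3)
b=cv2.resize(b,None,fx=4,fy=4);t=cv2.resize(t,None,fx=4,fy=4)
L=[('mh',51,37),('sh',35,30),('ch',35,42.5),('shaker',0,22),('shaker',66,22),('knob',0,29),('knob',124,25),('cup',61,32.5),('cup',0,27),('jara',97,22)]
for k,z,r in L:
    circ(b,'side',P[k][0],P[k][1],z,r,(255,0,255));circ(t,'top',P[k][0],P[k][1],z,r,(255,0,255))
cv2.imwrite("pics/ov_s.png",b[560:1110,1150:1650]);cv2.imwrite("pics/ov_t.png",t[460:1140,720:1800][:, :][::1,::1][:600*2] if 0 else cv2.resize(t[460:1200,720:1760],None,fx=.75,fy=.75))
E
```

```text
mh [602.5  82.6  51. ]
sh [562.   12.5  35. ]
ch [517.6 -58.4  35. ]
shaker [ 471.9 -168.8   90. ]
knob [ 415.2 -292.1  146. ]
head [ 415.  -290.7  124. ]
cup [ 330.2 -328.7   61. ]
jara [ 407.5 -206.9   97. ]
jarb [ 542.2 -265.6  100. ]
tumb [ 303.  -405.1   91. ]
80.9 83.7 74.8 85.5 92.6
row dir 58.93081275571906
```

View pics/ov_t.png

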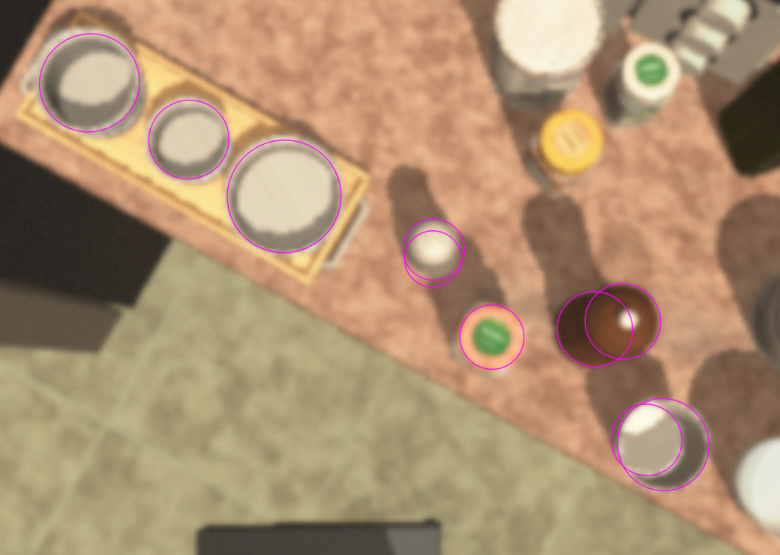

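View pics/ov_s.png

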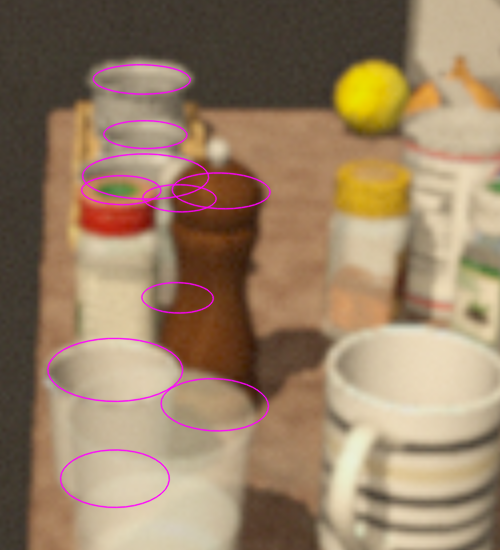

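Overlays agree with both views to a pixel or so; the side view confirms the mill, cup and jar a heights. Using the 84 mm spacing, the holders come out at mill (604,84), shaker (561,12) and cup (517,-60). I'll turn the tool so y points at -31°, across the row, then travel to the mill.

```bash
python3 -m crank '[[[0,0,0,0,0,1,85],[0,0,0,0,0,1,85],[0,0,0,0,0,1,85],[0,0,0,0,0,1,85],[0,0,0,0,0,1,85],[0,0,0,0,0,1,85],[0,0,0,0,0,1,85],[0,0,0,0,0,1,85]]]' 60
python3 -m crank '[[[0,0,0,0,0,1,85],[0,0,0,0,0,1,85],[0,0,0,0,0,1,85],[0,0,0,0,0,1,85],[-1,1,0,0,0,0,85],[-1,1,0,0,0,0,85],[-1,1,0,0,0,0,85],[-1,1,0,0,0,0,85]]]'
python3 -m crank '[[[-1,1,0,0,0,0,85],[-1,1,0,0,0,0,85],[-1,1,0,0,0,0,85],[-1,1,0,0,0,0,85],[-1,1,0,0,0,0,85],[-1,1,0,0,0,0,85],[-1,1,0,0,0,0,85],[-1,1,0,0,0,0,85]]]'
python3 -m crank '[[[-1,1,0,0,0,0,85],[-1,1,0,0,0,0,85],[-1,1,0,0,0,0,85],[-1,1,0,0,0,0,85],[-1,1,0,0,0,0,85],[-1,1,0,0,0,0,85],[0,0,0,0,0,0,85],[0,0,0,0,0,0,85]]]'
cat >> h.py <<'E'
def go(x,y,z):
    s=sense();d=rot().inv().apply(np.array([x,y,z])-s["eef_pos"])
    Y=rot().apply([0,1,0]);Z=rot().apply([0,0,1])
    print("t",s["time_s"],"pos",s["eef_pos"].round(1),"units",(d/25).round(2),"yaw_y",np.degrees(np.arctan2(Y[1],Y[0])).round(2),"z",Z.round(3),"F",s["force"].round(1),"grip",round(s["grip_width"]*85.4,1),round(s["grip_force"],1))
E
python3 -c "from h import *;go(415,-291,231)"
```

```text
time_s: 1.0
eef_pos: [219.7, 476.7, 231.1]
ee_rot: [0.0, 0.701, 0.713, -0.0]
force: [-0.0, -0.4, 0.3]
grip_width: 0.997
grip_force: 0.0
time_s: 1.8
eef_pos: [254.5, 338.4, 231.1]
ee_rot: [0.0, 0.869, 0.495, -0.0]
force: [1.0, 0.1, -0.3]
grip_width: 0.994
grip_force: 0.0
time_s: 2.6
eef_pos: [324.2, 64.2, 231.4]
ee_rot: [0.0, 0.869, 0.494, 0.0]
force: [0.6, 0.8, 0.9]
grip_width: 0.994
grip_force: 0.0
time_s: 3.4
eef_pos: [376.3, -140.1, 231.0]
ee_rot: [-0.001, 0.87, 0.494, -0.0]
force: [-0.4, 0.6, 0.7]
grip_width: 0.998
grip_force: 0.0
t 3.4 pos [ 376.3 -140.1  231. ] units [-4.39  4.42 -0.01] yaw_y -30.81 z [-0.001  0.001 -1.   ] F [-0.4  0.6  0.7] grip 85.2 0.0
```

```bash
python3 -m crank '[[[-1,1,0,0,0,0,85],[-1,1,0,0,0,0,85],[-1,1,0,0,0,0,85],[-1,1,0,0,0,0,85],[-0.39,0.42,0,0,0,0,85],[0,0,0,0,0,0,85],[0,0,0.8,0,0,0,85],[0,0,0.8,0,0,0,85]]]'
python3 -m crank '[[[0,0,0.8,0,0,0,85],[0,0,0.8,0,0,0,85],[0,0,0.8,0,0,0,85],[0,0,0.6,0,0,0,85],[0,0,0.48,0,0,0,85],[0,0,0,0,0,0,85],[0,0,0,0,0,0,85],[0,0,0,0,0,0,85]]]'
python3 - <<'E'
from h import *
go(415,-291,104)
b=capture("side");t=capture("top")
B=cv2.resize(b[60:260,270:470],None,fx=3,fy=3,interpolation=3);T=cv2.resize(t[150:350,300:500][:, :],None,fx=3,fy=3,interpolation=3)
cv2.imwrite("pics/g1.png",cv2.resize(np.hstack([B,T]),(800,400)))
E
```

```text
time_s: 4.2
eef_pos: [415.5, -289.2, 191.3]
ee_rot: [0.0, 0.869, 0.495, 0.0]
force: [-0.7, -0.6, 0.3]
grip_width: 0.993
grip_force: 0.0
time_s: 5.0
eef_pos: [415.7, -290.8, 105.2]
ee_rot: [0.001, 0.869, 0.495, 0.0]
force: [0.6, 0.3, 0.3]
grip_width: 0.998
grip_force: 0.0
t 5.0 pos [ 415.7 -290.8  105.2] units [-0.02 -0.02  0.05] yaw_y -30.72 z [ 0.001 -0.001 -1.   ] F [0.6 0.3 0.3] grip 85.2 0.0
```

View pics/g1.png

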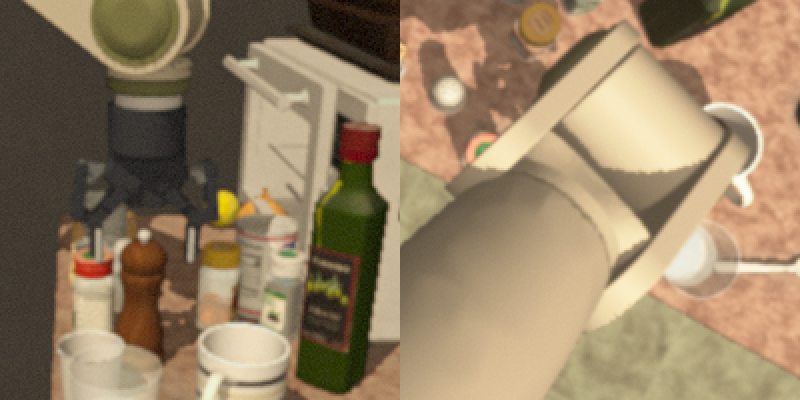

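The fingers at (97,243) and (192,243) straddle the mill head, which is centred at x=144. Closing.

```bash
python3 -m crank '[[[0,0,0,0,0,0,44],[0,0,0,0,0,0,44],[0,0,0,0,0,0,44],[0,0,0,0,0,0,44],[0,0,0,0,0,0,44],[0,0,0,0,0,0,44],[0,0,0,0,0,0,44],[0,0,0,0,0,0,44]]]' 50
python3 -m crank '[[[0,0,0,0,0,0,44],[0,0,-0.2,0,0,0,44],[0,0,-0.4,0,0,0,44],[0,0,-0.6,0,0,0,44],[0,0,-0.8,0,0,0,44],[0,0,-0.8,0,0,0,44],[0,0,-0.8,0,0,0,44],[0,0,0,0,0,0,44]]]'
python3 - <<'E'
from h import *
go(604,84,190)
b=capture("side")
cv2.imwrite("pics/g2.png",cv2.resize(b[60:260,270:470],None,fx=3,fy=3,interpolation=3))
E
```

```text
time_s: 5.9
eef_pos: [415.5, -291.0, 105.1]
ee_rot: [0.0, 0.869, 0.494, 0.0]
force: [-1.7, 2.5, 6.6]
grip_width: 0.539
grip_force: 51.1
time_s: 6.7
eef_pos: [416.1, -291.6, 197.0]
ee_rot: [0.003, 0.869, 0.494, 0.001]
force: [-0.2, 0.8, -1.7]
grip_width: 0.532
grip_force: 52.1
t 6.7 pos [ 416.1 -291.6  197. ] units [16.75 -1.22  0.25] yaw_y -30.73 z [ 0.004 -0.004 -1.   ] F [-0.2  0.8 -1.7] grip 45.5 52.1
```

View pics/g2.png

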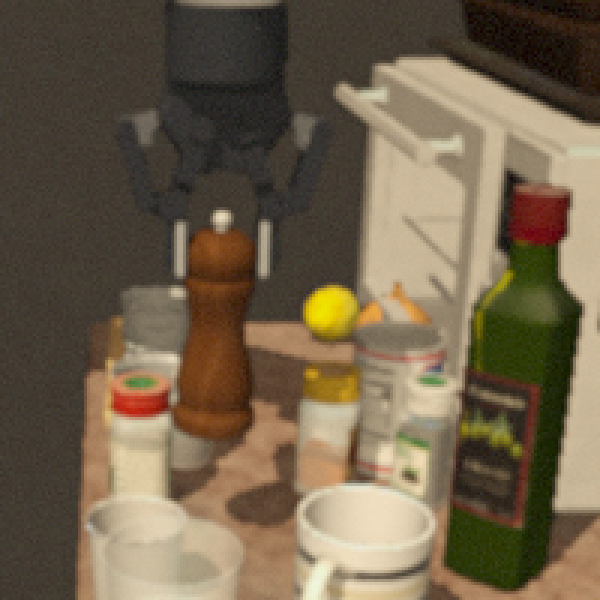

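Mill gripped upright: knob at (222,218), foot at (213,425), the same slant as before the lift. It has to go over the shaker, so I raise it first, then travel.

```bash
python3 -m crank '[[[0,0,-0.7,0,0,0,44],[0,0,-0.8,0,0,0,44],[0.2,0,-0.4,0,0,0,44],[0.5,0,0,0,0,0,44],[0.8,-0.1,0,0,0,0,44],[1,-0.1,0,0,0,0,44],[1,-0.1,0,0,0,0,44],[1,-0.1,0,0,0,0,44]]]'
python3 -m crank '[[[1,-0.1,0,0,0,0,44],[1,-0.1,0,0,0,0,44],[1,-0.1,0,0,0,0,44],[1,-0.1,0,0,0,0,44],[1,-0.1,0,0,0,0,44],[1,-0.1,0,0,0,0,44],[1,-0.1,0,0,0,0,44],[1,0,0,0,0,0,44]]]'
python3 -m crank '[[[1,0,0,0,0,0,44],[1,0,0,0,0,0,44],[0.8,0,0,0,0,0,44],[0.5,0,0,0,0,0,44],[0.2,0,0,0,0,0,44],[0,0,0,0,0,0,44],[0,0,0,0,0,0,44],[0,0,0,0,0,0,44]]]'
python3 -c "from h import *;go(604.5,84,180)"
```

```text
time_s: 7.55
eef_pos: [464.5, -186.9, 240.2]
ee_rot: [-0.001, 0.869, 0.495, -0.0]
force: [-0.0, -0.8, -1.6]
grip_width: 0.538
grip_force: 52.3
time_s: 8.35
eef_pos: [551.2, -5.9, 240.1]
ee_rot: [-0.001, 0.869, 0.495, -0.001]
force: [0.4, -1.1, -1.6]
grip_width: 0.535
grip_force: 52.3
time_s: 9.15
eef_pos: [596.0, 66.4, 241.8]
ee_rot: [0.0, 0.869, 0.494, -0.0]
force: [-0.2, -0.4, -1.4]
grip_width: 0.534
grip_force: 52.3
t 9.15 pos [596.   66.4 241.8] units [ 0.78 -0.07  2.47] yaw_y -30.79 z [-0. -0. -1.] F [-0.2 -0.4 -1.4] grip 45.6 52.3
```

```bash
python3 -m crank '[[[0.5,0,0,0,0,0,44],[0.28,-0.07,0,0,0,0,44],[0,0,0.6,0,0,0,44],[0,0,0.8,0,0,0,44],[0,0,0.7,0,0,0,44],[0,0,0.4,0,0,0,44],[0,0,0,0,0,0,44],[0,0,0,0,0,0,44]]]'
python3 - <<'E'
from h import *
go(604.5,84,114)
b=capture("side");t=capture("top")
s=sense()["eef_pos"]
for n,im in(("side",b),("top",t)): print(n,px(n,(604.1,84.2,51)),px(n,(s[0],s[1],s[2]-105)))
B=cv2.resize(b[80:280,270:370],None,fx=5,fy=5,interpolation=3)[:600];T=cv2.resize(t[80:200,170:300],None,fx=3,fy=3,interpolation=3)
cv2.imwrite("pics/p1.png",B[:600]);cv2.imwrite("pics/p1t.png",T)
E
```

```text
time_s: 9.95
eef_pos: [605.0, 84.9, 180.0]
ee_rot: [0.0, 0.869, 0.494, 0.0]
force: [0.3, 0.1, -1.1]
grip_width: 0.533
grip_force: 52.3
t 9.95 pos [605.   84.9 180. ] units [-0.04 -0.    2.64] yaw_y -30.73 z [ 0.001 -0.    -1.   ] F [ 0.3  0.1 -1.1] grip 45.5 52.3
side (np.float64(322.98194567691024), np.float64(159.4174653485169)) (np.float64(323.2456022065529), np.float64(151.6301033325234))
top (np.float64(208.99249699195434), np.float64(141.75685526623334)) (np.float64(205.4517815143387), np.float64(138.39627368322851))
```

View pics/p1.png

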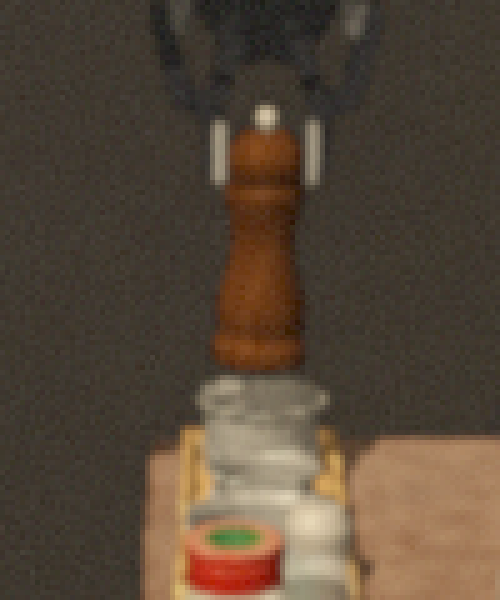

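Side crop (scale 5, offset 270,80): mill foot spans columns 213–303 and the rim 197–328, so the foot looks about 1 px left of the rim centre. I'll measure this with masks.

```bash
python3 - <<'E'
from h import *
b=np.mean([capture("side").astype(float) for _ in range(6)],0)
c=b[:,300:350]
g=c[:,:,2]-c[:,:,0]  # red-blue
for r in list(range(106,118,2))+list(range(126,156,3)):
    w=np.clip(g[r]-35,0,60);x=np.arange(300,350);print(r,round((w*x).sum()/w.sum(),2),round(w.sum()/w.max(),1))
gray=c.mean(2)
for r in (156,157,158,159,160,161,162): print(r,gray[r,6:40].round().astype(int))
s=sense()["eef_pos"]
print([np.round(px('side',(s[0],s[1],z)),2) for z in (75,100,130,200,225)])
E
```

```text
106 322.06 6.4
108 322.15 11.0
110 322.11 12.1
112 321.97 10.9
114 321.91 9.9
116 321.08 9.2
126 321.17 8.2
129 321.08 9.1
132 321.03 10.0
135 320.74 11.1
138 320.61 12.1
141 320.48 12.6
144 320.47 11.4
147 319.57 12.3
150 320.49 14.0
153 320.99 8.3
156 [ 58  56  56  58  72  89  98 118 142 145 141 133 114  99 102 107 107 104
 102 103 103 104  99  92  81  76  71  62  57  54  56  58  56  57]
157 [ 58  55  54  62  93 120 127 137 152 155 153 146 124 109 110 115 115 112
 110 110 109 107 107 100  96  91  88  75  64  58  56  55  57  56]
158 [ 56  56  57  75 101 125 133 137 138 138 135 130 117 109 109 112 113 112
 111 111 108 107 105 102  97  95  92  93  95  76  56  56  53  56]
159 [ 56  57  62  89 113 122 118 115 113 114 117 120 115 110 109 110 110 111
 110 108 106 108 104  99  96  94  92 107 120  96  64  56  56  54]
160 [ 55  54  61  91 121 125 117 104 103 108 118 124 122 113 110 109 110 112
 109 108 108 106 105 102  98  97  97 108 115  90  59  56  53  56]
161 [ 56  56  55  73 105 127 127 123 127 130 132 131 126 117 109 108 110 112
 109 109 112 116 120 123 115 107 104 100  90  69  56  58  57  56]
162 [ 56  55  51  59  80 106 115 126 143 142 140 131 124 123 120 120 125 122
 114 112 114 120 128 134 125 108  93  80  64  56  54  55  55  54]
[array([323.14, 151.78]), array([323.21, 143.78]), array([323.31, 134.01]), array([323.54, 110.48]), array([323.63, 101.81])]
```

```bash
python3 - <<'E'
from h import *
def meas(c,x0,rows):
    g=c[:,:,2].astype(float)-c[:,:,0]
    for r in rows:
        i=np.where(g[r]>30)[0]+x0; w=np.clip(g[r]-30,0,25);x=np.arange(x0,x0+c.shape[1])
        print(r,(w*x).sum().round()/w.sum(),i.min(),i.max())
a=cv2.imread("pics/side0.png")
print("before");meas(a[:,325:358],325,range(184,236,4));print([np.round(px('side',(415,-291.5,z)),1) for z in (30,124)])
b=np.mean([capture("side").astype(float) for _ in range(4)],0)
print("now");meas(b[:,300:350],300,range(106,154,4))
E
```

```text
before
184 341.8079385403329 325 357
188 341.1683417085427 325 357
192 342.3222222222222 325 357
196 341.41944847605225 325 357
200 342.7365439093484 325 357
204 343.2770897832817 325 357
208 342.3633762517883 325 357
212 342.4895688456189 325 357
216 341.94248366013073 325 357
220 341.908256880734 325 357
224 340.3994528043776 325 357
228 339.55162241887905 325 357
232 340.96938775510205 325 357
[array([341.2, 228.4]), array([342.4, 187.4])]
now
106 321.7783711615487 313 332
110 322.3703703703704 313 332
114 322.05405405405406 313 332
118 321.82716049382714 315 329
122 321.47497805092183 316 328
126 321.3520140105079 316 328
130 321.4343434343434 315 328
134 321.2692307692308 315 328
138 321.03084832904887 313 329
142 320.6841144248326 312 329
146 320.42949547218626 313 329
150 320.6538024971623 312 330
```

Foot about 1 px (3 mm) left of the rim centre, with about 1° of tilt. I correct a little of each, then lower gently.

```bash
python3 -m crank '[[[0,0.07,0,-0.1,0,0,44],[0,0,0.3,0,0,0,44],[0,0,0.3,0,0,0,44],[0,0,0.3,0,0,0,44],[0,0,0.2,0,0,0,44],[0,0,0.2,0,0,0,44],[0,0,0,0,0,0,44],[0,0,0,0,0,0,44]]]'
python3 - <<'E'
from h import *
go(604.5,84,114)
b=np.mean([capture("side").astype(float) for _ in range(4)],0)
cv2.imwrite("pics/p2.png",cv2.resize(b[100:220,270:390].astype(np.uint8),None,fx=5,fy=5,interpolation=3))
E
```

```text
time_s: 11.35
eef_pos: [606.6, 83.6, 146.9]
ee_rot: [0.006, 0.869, 0.494, 0.004]
force: [-0.2, 0.3, -0.6]
grip_width: 0.541
grip_force: 52.2
t 11.35 pos [606.6  83.6 146.9] units [-0.03 -0.1   1.31] yaw_y -30.74 z [ 0.012 -0.007 -1.   ] F [-0.2  0.3 -0.6] grip 46.2 52.2
```

View pics/p2.png

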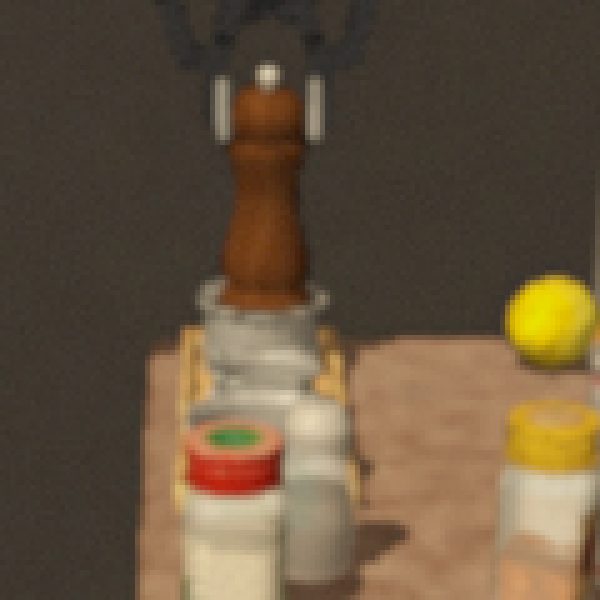

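The mill foot (221–308) is inside the rim (197–328) and centred, with no contact force. Lowering to the floor.

```bash
python3 -m crank '[[[0,0,0.2,0,0,0,44],[0,0,0.2,0,0,0,44],[0,0,0.2,0,0,0,44],[0,0,0.2,0,0,0,44],[0,0,0.2,0,0,0,44],[0,0,0.1,0,0,0,44],[0,0,0,0,0,0,44],[0,0,0,0,0,0,44]]]'
python3 -c "from h import *;go(604.5,84,114)"
python3 -m crank '[[[0,0,0.06,0,0,0,44],[0,0,0.06,0,0,0,44],[0,0,0.04,0,0,0,44],[0,0,0,0,0,0,44],[0,0,0,0,0,0,44],[0,0,0,0,0,0,44],[0,0,0,0,0,0,44],[0,0,0,0,0,0,44]]]'
python3 -c "from h import *;go(604.5,84,114)"
```

```text
time_s: 12.35
eef_pos: [607.0, 83.4, 119.4]
ee_rot: [0.006, 0.869, 0.494, 0.004]
force: [0.3, 0.0, -1.1]
grip_width: 0.538
grip_force: 52.3
t 12.35 pos [607.   83.4 119.4] units [-0.03 -0.1   0.22] yaw_y -30.74 z [ 0.012 -0.007 -1.   ] F [ 0.3  0.  -1.1] grip 45.9 52.3
time_s: 13.15
eef_pos: [606.9, 83.4, 115.3]
ee_rot: [0.006, 0.869, 0.494, 0.003]
force: [0.4, -0.4, -0.8]
grip_width: 0.537
grip_force: 52.3
t 13.15 pos [606.9  83.4 115.3] units [-0.03 -0.1   0.05] yaw_y -30.74 z [ 0.012 -0.007 -1.   ] F [ 0.4 -0.4 -0.8] grip 45.8 52.3
```

```bash
python3 -m crank '[[[0,0,0.04,0,0,0,44],[0,0,0,0,0,0,44],[0,0,0,0,0,0,44],[0,0,0.04,0,0,0,44],[0,0,0,0,0,0,44],[0,0,0,0,0,0,44],[0,0,0,0,0,0,44],[0,0,0,0,0,0,44]]]'
python3 -m crank '[[[0,0,0.03,0,0,0,44],[0,0,0,0,0,0,44],[0,0,0,0,0,0,44],[0,0,0,0,0,0,44],[0,0,0,0,0,0,44],[0,0,0,0,0,0,44],[0,0,0,0,0,0,44],[0,0,0,0,0,0,44]]]'
python3 -c "from h import *;go(604.5,84,114)"
```

```text
time_s: 13.95
eef_pos: [607.3, 83.5, 114.3]
ee_rot: [0.006, 0.869, 0.494, 0.004]
force: [-0.2, 1.0, 5.6]
grip_width: 0.542
grip_force: 53.0
time_s: 14.75
eef_pos: [607.5, 83.6, 114.2]
ee_rot: [0.006, 0.869, 0.494, 0.005]
force: [-1.9, 0.7, 9.9]
grip_width: 0.539
grip_force: 53.5
t 14.75 pos [607.5  83.6 114.2] units [-0.05 -0.11  0.  ] yaw_y -30.74 z [ 0.014 -0.007 -1.   ] F [-1.9  0.7  9.9] grip 46.0 53.5
```

The floor is reached at TCP z 114 with 10 N. Release, rise and look.

```bash
python3 -m crank '[[[0,0,-0.03,0,0,0,50],[0,0,0,0,0,0,56],[0,0,0,0,0,0,64],[0,0,0,0,0,0,74],[0,0,0,0,0,0,80],[0,0,0,0,0,0,80],[0,0,0,0,0,0,80],[0,0,-0.2,0,0,0,80]]]'
python3 -m crank '[[[0,0,-0.5,0,0,0,80],[0,0,-0.8,0,0,0,80],[0,0,-0.8,0,0,0,80],[0,0,-0.8,0,0,0,80],[0,0,-0.8,0,0,0,80],[0,0,-0.6,0.1,0,0,80],[0,0,0,0,0,0,80],[0,0,0,0,0,0,80]]]'
python3 - <<'E'
from h import *
go(472,-169,235)
b=np.mean([capture("side").astype(float) for _ in range(3)],0)
cv2.imwrite("pics/p3.png",cv2.resize(b[100:220,270:390].astype(np.uint8),None,fx=5,fy=5,interpolation=3))
E
```

```text
time_s: 15.55
eef_pos: [606.6, 83.4, 117.9]
ee_rot: [0.006, 0.869, 0.494, 0.003]
force: [-0.3, -0.4, -0.1]
grip_width: 0.936
grip_force: 0.0
time_s: 16.35
eef_pos: [605.6, 84.2, 225.9]
ee_rot: [0.0, 0.869, 0.494, 0.0]
force: [-0.0, -0.2, -0.2]
grip_width: 0.935
grip_force: 0.0
t 16.35 pos [605.6  84.2 225.9] units [-11.43   0.59  -0.37] yaw_y -30.74 z [ 0.001 -0.    -1.   ] F [-0.  -0.2 -0.2] grip 79.9 0.0
```

View pics/p3.png

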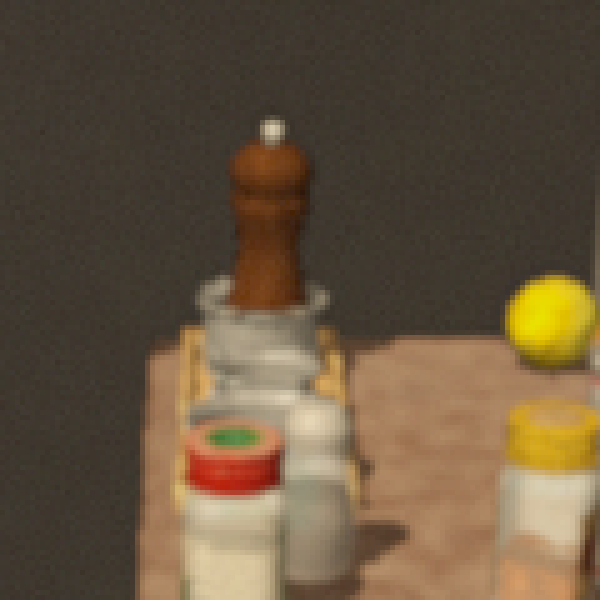

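The mill stands upright in its holder (knob 272,130; foot inside the rim). Next, the shaker.

```bash
python3 -m crank '[[[-0.4,0,0,0,0,0,80],[-0.8,0.1,0,0,0,0,80],[-1,0.1,0,0,0,0,80],[-1,0.1,0,0,0,0,80],[-1,0.1,0,0,0,0,80],[-1,0.1,0,0,0,0,80],[-1,0.1,0,0,0,0,80],[-1,0,0,0,0,0,80]]]'
python3 -m crank '[[[-1,0,0,0,0,0,80],[-1,0,0,0,0,0,80],[-1,0,0.4,0,0,0,80],[-0.8,0,0.8,0,0,0,80],[-0.43,0,0.8,0,0,0,80],[0,0,0.8,0,0,0,80],[0,0,0.4,0,0,0,80],[0,0,0,0,0,0,80]]]'
python3 - <<'E'
from h import *
go(472,-169,24)
b=np.mean([capture("side").astype(float) for _ in range(3)],0)
print([np.round(px('side',(472,-169,z)),1) for z in (0,40,66,90)])
cv2.imwrite("pics/s1.png",cv2.resize(b[110:230,270:390].astype(np.uint8),None,fx=5,fy=5,interpolation=3))
E
```

```text
time_s: 17.3
eef_pos: [525.5, -79.5, 225.5]
ee_rot: [-0.0, 0.869, 0.494, -0.0]
force: [-1.0, 0.0, 0.1]
grip_width: 0.939
grip_force: 0.0
time_s: 18.1
eef_pos: [471.7, -168.9, 144.8]
ee_rot: [-0.001, 0.869, 0.494, -0.001]
force: [-0.5, -0.5, 0.8]
grip_width: 0.937
grip_force: 0.0
t 18.1 pos [ 471.7 -168.9  144.8] units [0.   0.02 4.83] yaw_y -30.74 z [-0.002  0.001 -1.   ] F [-0.5 -0.5  0.8] grip 80.1 0.0
[array([331.9, 214.3]), array([332.1, 199.3]), array([332.3, 189.4]), array([332.5, 180. ])]
```

View pics/s1.png

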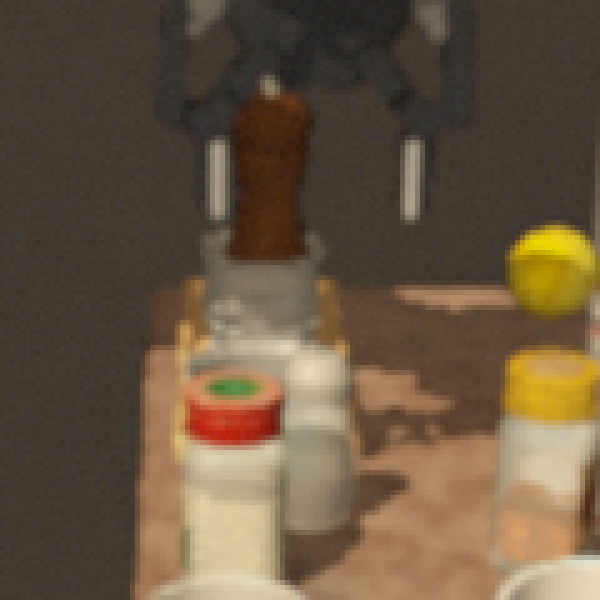

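Finger centre at x=313, shaker at about 318 (px/5): shift +3 mm along y, then descend.

```bash
python3 -m crank '[[[0,0.12,0.4,0,0,0,80],[0,0,0.8,0,0,0,80],[0,0,0.8,0,0,0,80],[0,0,0.8,0,0,0,80],[0,0,0.7,0,0,0,80],[0,0,0.6,0,0,0,80],[0,0,0.4,0,0,0,80],[0,0,0.3,0,0,0,80]]]'
python3 -m crank '[[[0,0,0,0,0,0,80],[0,0,0,0,0,0,70],[0,0,0,0,0,0,60],[0,0,0,0,0,0,50],[0,0,0,0,0,0,40],[0,0,0,0,0,0,36],[0,0,0,0,0,0,36],[0,0,0,0,0,0,36]]]' 30
python3 -m crank '[[[0,0,0,0,0,0,36],[0,0,0,0,0,0,36],[0,0,-0.1,0,0,0,36],[0,0,-0.3,0,0,0,36],[0,0,-0.6,0,0,0,36],[0,0,-0.9,0,0,0,36],[0,0,-0.9,0,0,0,36],[0,0,-0.9,0,0,0,36]]]'
python3 -m crank '[[[0,0,-0.9,0,0,0,36],[0,0,-0.6,0,0,0,36],[0,0,0,0,0,0,36],[0,0,0,0,0,0,36],[0,0,0,0,0,0,36],[0,0,0,0,0,0,36],[0,0,0,0,0,0,36],[0,0,0,0,0,0,36]]]'
python3 - <<'E'
from h import *
go(560.7,12.2,150)
b=np.mean([capture("side").astype(float) for _ in range(3)],0)
cv2.imwrite("pics/s2.png",cv2.resize(b[110:230,270:390].astype(np.uint8),None,fx=5,fy=5,interpolation=3))
E
```

```text
time_s: 19.05
eef_pos: [475.1, -170.6, 25.1]
ee_rot: [-0.0, 0.869, 0.494, -0.0]
force: [-0.1, -0.3, 0.0]
grip_width: 0.937
grip_force: 0.0
time_s: 19.85
eef_pos: [475.3, -170.8, 26.5]
ee_rot: [0.0, 0.869, 0.494, 0.0]
force: [-1.3, 0.1, 6.1]
grip_width: 0.476
grip_force: 29.5
time_s: 20.65
eef_pos: [474.9, -170.6, 119.7]
ee_rot: [0.0, 0.869, 0.494, 0.0]
force: [0.6, -0.4, -1.0]
grip_width: 0.477
grip_force: 30.5
time_s: 21.45
eef_pos: [474.9, -170.6, 155.5]
ee_rot: [-0.0, 0.869, 0.494, -0.0]
force: [0.7, -0.7, -0.7]
grip_width: 0.474
grip_force: 30.5
t 21.45 pos [ 474.9 -170.6  155.5] units [ 8.04 -0.79  0.22] yaw_y -30.74 z [-0.001  0.    -1.   ] F [ 0.7 -0.7 -0.7] grip 40.5 30.5
```

View pics/s2.png

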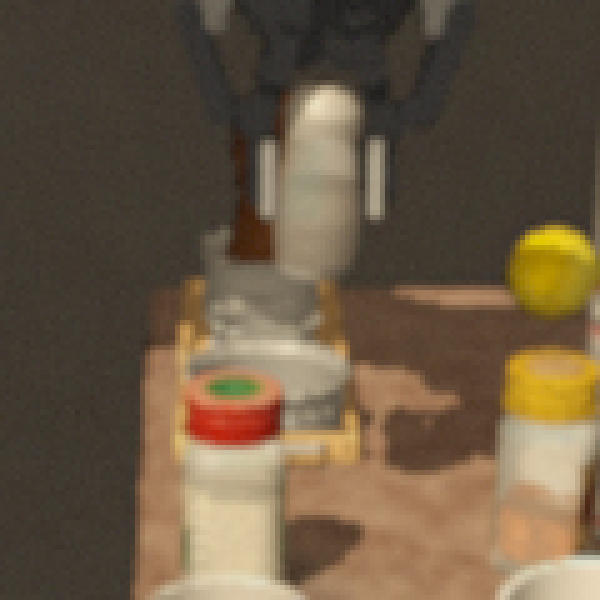

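The shaker leans about 5° in the fingers (top x=330, foot x=315). I carry it to the holder and turn it back about tool x.

```bash
python3 -m crank '[[[0.4,-0.1,0,0,0,0,36],[0.8,-0.1,0,0,0,0,36],[1,-0.1,0,0,0,0,36],[1,-0.1,0,0,0,0,36],[1,-0.1,0,0,0,0,36],[1,-0.1,0,0,0,0,36],[1,-0.07,0,0,0,0,36],[0.8,0,0,0,0,0,36]]]'
python3 -m crank '[[[0.6,0,0,0,0,0,36],[0.44,0,0,0,0,0,36],[0,0,0.5,0,0,0,36],[0,0,0.8,0,0,0,36],[0,0,0.5,-0.6,0,0,36],[0,0,0.2,0,0,0,36],[0,0,0,0,0,0,36],[0,0,0,0,0,0,36]]]'
python3 - <<'E'
from h import *
go(563.2,10.7,34)
b=np.mean([capture("side").astype(float) for _ in range(3)],0);t=capture("top")
cv2.imwrite("pics/s3.png",cv2.resize(b[90:210,270:390].astype(np.uint8),None,fx=5,fy=5,interpolation=3))
E
```

```text
time_s: 22.4
eef_pos: [550.4, -9.6, 155.8]
ee_rot: [-0.0, 0.869, 0.495, 0.0]
force: [-0.4, -1.2, -0.7]
grip_width: 0.473
grip_force: 30.5
time_s: 23.2
eef_pos: [564.2, 9.9, 106.3]
ee_rot: [0.036, 0.869, 0.494, 0.021]
force: [-0.4, 0.2, -1.2]
grip_width: 0.474
grip_force: 30.6
t 23.2 pos [564.2   9.9 106.3] units [ 0.01 -0.29  2.88] yaw_y -30.78 z [ 0.072 -0.042 -0.997] F [-0.4  0.2 -1.2] grip 40.4 30.6
```

View pics/s3.png

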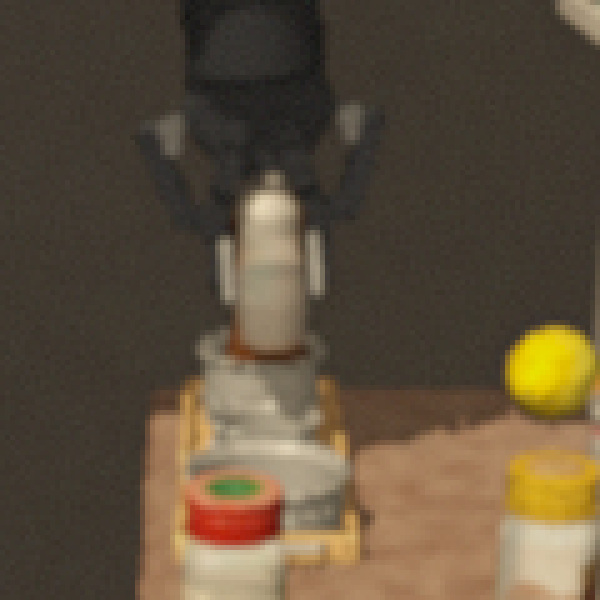

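Side crop (scale 5, offset 270,90): shaker now vertical, top (270,195), foot (272,350). The small holder's rim is near x≈267. That was my last picture, so I measure numerically from here.

```bash
python3 - <<'E'
from h import *
b=np.mean([capture("side").astype(float) for _ in range(6)],0)
for k,p in dict(mh=(604.1,84.2,51),sh=(560.7,12.2,35),ch=(517.4,-59.8,35)).items(): print(k,np.round(px('side',p),1),np.round(px('side',np.array(p)-np.array([.857,-.515,0])*(30 if k=='sh' else 42)),1),np.round(px('side',np.array(p)+np.array([.857,-.515,0])*(30 if k=='sh' else 42)),1))
print(' '.join(f"{x:3d}" for x in range(302,345)))
for r in range(148,186,1): print(r,' '.join(f"{int(v):3d}" for v in b[r,302:345].mean(1)))
s=sense()["eef_pos"];print(np.round(px('side',s),1))
E
```

```text
mh [323.  159.4] [309.2 159.4] [336.7 159.5]
sh [323.4 173.6] [313.  173.5] [333.8 173.6]
ch [324. 184.] [308.4 183.9] [339.6 184. ]
302 303 304 305 306 307 308 309 310 311 312 313 314 315 316 317 318 319 320 321 322 323 324 325 326 327 328 329 330 331 332 333 334 335 336 337 338 339 340 341 342 343 344
148  55  54  56  56  56  56  56  55  55  54  51  65 114 142 131 118 129 137 141 140 141 143 144 142 137 132 121 109  93  92 121 127  95  61  52  55  54  54  55  55  53  56  55
149  56  58  57  56  55  56  54  57  56  53  53  61 101 132 122 112 127 139 142 143 143 144 141 140 137 129 120 108  91  74  83  87  71  56  54  53  53  56  57  54  56  57  55
150  58  53  57  56  57  56  55  54  55  55  56  56  80 103  97 103 124 137 142 141 142 142 141 137 133 127 116 104  89  66  57  55  53  53  53  55  55  55  57  56  54  55  54
151  55  56  58  56  55  57  57  56  55  55  55  55  61  68  77  98 120 130 135 137 138 137 137 133 129 123 112 101  86  64  53  54  54  54  56  56  56  54  57  55  55  55  56
152  55  57  57  56  57  54  55  56  54  56  55  56  54  54  70 100 116 126 131 132 133 133
[... 5206 characters left out ...]
38 153 143 127 121 123 122 118 119 118 122 127 133 137 141 144 145 149 151 155 155 158 159 159 158 159 160 161 162 165 168 166 166 157 123  98 117 128 128 128
183 122 122 124 135 145 134 112 106 105 106 109 113 121 128 135 139 142 144 146 148 149 151 153 156 156 158 159 158 157 157 154 153 152 155 159 157 149 129 110 122 132 134 132
184 124 125 125 131 144 139 114 104 113 119 124 128 133 134 136 139 140 142 145 151 151 152 153 154 158 159 159 159 158 156 154 151 147 143 144 146 141 127 113 122 134 137 134
185 127 127 124 131 151 151 131 125 134 136 132 126 123 121 119 121 121 126 134 143 147 150 152 153 157 159 158 158 159 156 154 150 147 141 138 137 132 116 104 121 133 134 133
[324.9 149.8]
```

The foot centre is about 323.7 and the rim about 322.0 px at 2.9 mm/px, so shift about -4.5 mm along y and take back a little of the turn.

```bash
python3 -m crank '[[[0,-0.16,0,0.1,0,0,36],[0,0,0,0,0,0,36],[0,-0.03,0.4,0,0,0,36],[0,-0.04,0.5,0,0,0,36],[0,-0.02,0.3,0,0,0,36],[0,0,0,0,0,0,36],[0,0,0,0,0,0,36],[0,0,0,0,0,0,36]]]'
python3 - <<'E'
from h import *
go(563.2,10.7,34)
b=np.mean([capture("side").astype(float) for _ in range(6)],0)
print(' '.join(f"{x:3d}" for x in range(302,345)))
for r in range(142,180,2): print(r,' '.join(f"{int(v):3d}" for v in b[r,302:345].mean(1)))
E
```

```text
time_s: 24.5
eef_pos: [560.4, 12.5, 75.7]
ee_rot: [0.031, 0.869, 0.494, 0.018]
force: [-0.1, 0.9, -0.7]
grip_width: 0.473
grip_force: 30.6
t 24.5 pos [560.4  12.5  75.7] units [-0.01  0.01  1.67] yaw_y -30.74 z [ 0.061 -0.036 -0.998] F [-0.1  0.9 -0.7] grip 40.4 30.6
302 303 304 305 306 307 308 309 310 311 312 313 314 315 316 317 318 319 320 321 322 323 324 325 326 327 328 329 330 331 332 333 334 335 336 337 338 339 340 341 342 343 344
142  49  47  48  47  41  44  48  50  47  48  47  42  45  56  79 107 147 186 205 205 197 189 179 168 151 118  74  49  47  50  46  44  46  50  52  48  45  48  49  55  54  56  54
144  53  45  50  49  46  44  47  51  50  50  51  50  51  61  89 125 156 176 183 183 178 168 158 145 128 103  68  44  46  48  49  47  46  45  49  45  44  50  54  53  54  55  53
146  55  52  47  45  46  45  46  49  49  50  48  47  50  59  96 139 156 162 161 159 157 151 140 130 116  91  60  59  82  79  54  41  43  48  53  56  55  54  54  55  55  54  54
148  56  57  58  55  57  55  56  54  50  53  80  99  84  64  88 125 145 152 157 159 157 154 153 151 140 111  72  97 141 136  92  48 
[... 1983 characters left out ...]
  88  94  95 100 120 136 118 122 142 137 125 126 127 129 138 140 139 134 120 111 110 110 110 109 108 105 103 100  97  93 107 118 104  88  87  87  77  71  70  71  70  70  71
174 131 134 132 136 145 143 124 134 154 152 144 137 122 106 109 118 125 129 123 115 111 109 110 108 106 104 102  98  97 108 126 124 106  85  80  80  74  69  71  69  70  71  70
176 131 129 129 137 150 145 121 129 155 161 150 139 129 141 157 156 145 138 135 129 124 122 120 121 125 131 136 127 107  94  89  87  84  83  94 111 102  80  71  72  72  71  70
178 124 125 127 136 147 138 118 132 157 170 168 150 138 145 156 163 170 172 169 169 177 180 181 182 187 188 184 172 153 140 135 124 105  97 115 141 137 104  74  70  70  68  65
```

Foot at about 322.2, rim about 322.0: aligned. Lowering.

```bash
python3 -m crank '[[[0,-0.02,0.2,0,0,0,36],[0,-0.02,0.2,0,0,0,36],[0,-0.02,0.2,0,0,0,36],[0,-0.02,0.2,0,0,0,36],[0,0,0.1,0,0,0,36],[0,0,0,0,0,0,36],[0,0,0,0,0,0,36],[0,0,0,0,0,0,36]]]'
python3 -c "from h import *;go(560.4,12.5,34)"
python3 -m crank '[[[0,-0.01,0.15,0,0,0,36],[0,-0.01,0.15,0,0,0,36],[0,-0.01,0.15,0,0,0,36],[0,0,0.05,0,0,0,36],[0,0,0,0,0,0,36],[0,0,0,0,0,0,36],[0,0,0,0,0,0,36],[0,0,0,0,0,0,36]]]'
python3 -c "from h import *;go(560.4,12.5,34)"
```

```text
time_s: 25.6
eef_pos: [559.9, 12.8, 53.0]
ee_rot: [0.03, 0.869, 0.494, 0.017]
force: [-1.1, 0.5, -1.2]
grip_width: 0.475
grip_force: 30.6
t 25.6 pos [559.9  12.8  53. ] units [ 0.   -0.03  0.76] yaw_y -30.74 z [ 0.06  -0.036 -0.998] F [-1.1  0.5 -1.2] grip 40.6 30.6
time_s: 26.4
eef_pos: [560.0, 12.7, 40.4]
ee_rot: [0.03, 0.869, 0.494, 0.017]
force: [0.3, -0.3, -0.7]
grip_width: 0.477
grip_force: 30.6
t 26.4 pos [560.   12.7  40.4] units [0.   0.   0.26] yaw_y -30.74 z [ 0.06  -0.036 -0.998] F [ 0.3 -0.3 -0.7] grip 40.7 30.6
```

```bash
python3 -m crank '[[[0,-0.01,0.08,0,0,0,36],[0,0,0.05,0,0,0,36],[0,0,0,0,0,0,36],[0,0,0,0,0,0,36],[0,0,0,0,0,0,36],[0,0,0,0,0,0,36],[0,0,0,0,0,0,36],[0,0,0,0,0,0,36]]]'
python3 -m crank '[[[0,0,0.04,0,0,0,36],[0,0,0.02,0,0,0,36],[0,0,0,0,0,0,36],[0,0,0,0,0,0,36],[0,0,0,0,0,0,36],[0,0,0,0,0,0,36],[0,0,0,0,0,0,36],[0,0,0,0,0,0,36]]]'
python3 -c "from h import *;go(560.4,12.5,34)"
```

```text
time_s: 27.2
eef_pos: [559.9, 12.7, 37.0]
ee_rot: [0.03, 0.869, 0.494, 0.017]
force: [0.7, 0.1, -1.1]
grip_width: 0.474
grip_force: 30.6
time_s: 28.0
eef_pos: [560.1, 12.7, 36.1]
ee_rot: [0.031, 0.869, 0.494, 0.017]
force: [-2.3, 0.6, 5.2]
grip_width: 0.476
grip_force: 31.3
t 28.0 pos [560.1  12.7  36.1] units [0.   0.01 0.08] yaw_y -30.74 z [ 0.06  -0.036 -0.998] F [-2.3  0.6  5.2] grip 40.6 31.3
```

The floor is felt at 36 mm. Release, rise, straighten.

```bash
python3 -m crank '[[[0,0,-0.03,0,0,0,44],[0,0,0,0,0,0,50],[0,0,0,0,0,0,58],[0,0,0,0,0,0,66],[0,0,0,0,0,0,72],[0,0,0,0,0,0,72],[0,0,0,0,0,0,72],[0,0.02,-0.3,0,0,0,72]]]'
python3 -m crank '[[[0,0.04,-0.6,0,0,0,72],[0,0.06,-0.9,0,0,0,72],[0,0.06,-0.9,0,0,0,72],[0,0,-0.9,0,0,0,72],[0,0,-0.9,0.5,0,0,72],[0,0,-0.7,0,0,0,72],[0,0,0,0,0,0,80],[0,0,0,0,0,0,80]]]'
python3 - <<'E'
from h import *
go(332.6,-330.2,160)
b=np.mean([capture("side").astype(float) for _ in range(6)],0)
print(' '.join(f"{x:3d}" for x in range(302,345)))
for r in range(140,182,2): print(r,' '.join(f"{int(v):3d}" for v in b[r,302:345].mean(1)))
E
```

```text
time_s: 28.8
eef_pos: [559.4, 12.8, 43.3]
ee_rot: [0.03, 0.869, 0.494, 0.017]
force: [0.1, 0.0, 0.1]
grip_width: 0.845
grip_force: 0.0
time_s: 29.6
eef_pos: [556.8, 14.5, 166.1]
ee_rot: [0.0, 0.869, 0.494, -0.0]
force: [-0.5, 0.5, 0.2]
grip_width: 0.94
grip_force: 0.0
t 29.6 pos [556.8  14.5 166.1] units [-16.43  -0.66   0.25] yaw_y -30.74 z [-0. -0. -1.] F [-0.5  0.5  0.2] grip 80.2 0.0
302 303 304 305 306 307 308 309 310 311 312 313 314 315 316 317 318 319 320 321 322 323 324 325 326 327 328 329 330 331 332 333 334 335 336 337 338 339 340 341 342 343 344
140  55  56  56  56  54  55  55  56  55  56  55  57  58  49  41  33  36  35  38  39  38  44  49  50  43  41  36  35  33  40  49  55  57  55  56  54  56  54  55  56  56  56  55
142  57  55  53  55  56  56  57  57  54  56  56  57  58  55  50  38  35  40  40  42  43  48  53  53  44  39  37  37  35  41  51  54  54  57  55  55  55  56  54  56  56  55  54
144  55  57  54  56  56  55  58  56  55  54  56  55  58  56  53  38  37  35  37  40  41  44  42  42  40  37  35  35  37  49  53  54  55  56  56  56  56  56  54  54  54  56  56
146  55  
[... 2458 characters left out ...]
 134 135 134 137 144 142 125 136 154 152 145 136 122 118 131 137 138 140 139 140 141 140 136 128 121 110 101  97  99 111 129 132 123 116 110 106  88  88 117 133 134 132 134
176 130 130 130 138 149 147 122 127 156 162 151 140 130 143 162 160 150 142 139 140 136 131 128 127 128 131 135 126 110  95  90  93 106 105 107 117 107 101 125 138 137 135 134
178 126 126 128 137 147 139 119 132 159 172 169 150 139 145 156 164 172 172 170 171 177 180 181 183 188 188 184 173 154 140 137 124 105  97 114 142 136 104  98 119 130 130 126
180 126 126 129 144 155 142 133 145 148 145 149 151 151 151 157 163 167 167 166 168 174 176 181 187 195 198 196 191 187 184 182 173 167 165 154 156 150 115 106 123 130 130 128
```

Shaker's dome sits upright at column 322.5. Now the cup, with the gripper fully open, along -x at height.

```bash
python3 -m crank '[[[-0.4,0,0,0,0,0,85],[-0.8,-0.1,0,0,0,0,85],[-1,-0.1,0,0,0,0,85],[-1,-0.1,0,0,0,0,85],[-1,-0.1,0,0,0,0,85],[-1,-0.1,0,0,0,0,85],[-1,-0.1,0,0,0,0,85],[-1,-0.06,0,0,0,0,85]]]'
python3 -m crank '[[[-1,0,0,0,0,0,85],[-1,0,0,0,0,0,85],[-1,0,0,0,0,0,85],[-1,0,0,0,0,0,85],[-1,0,0,0,0,0,85],[-1,0,0,0,0,0,85],[-1,0,0,0,0,0,85],[-1,0,0,0,0,0,85]]]'
python3 -m crank '[[[-0.8,0,0,0,0,0,85],[-0.43,0,0,0,0,0,85],[0,0,0.5,0,0,0,85],[0,0,0.9,0,0,0,85],[0,0,0.9,0,0,0,85],[0,0,0.4,0,0,0,85],[0,0,0,0,0,0,85],[0,0,0,0,0,0,85]]]'
python3 - <<'E'
from h import *
go(332.6,-330.2,23)
b=np.mean([capture("side").astype(float) for _ in range(6)],0)
s=sense()["eef_pos"]
V=np.array([.857,-.515,0])
print('pads',[np.round(px('side',s+[0,0,20]+V*k),1) for k in (-42,0,42)]);print('rim',[np.round(px('side',np.array([332.6,-330.2,61])+V*k),1) for k in (-32.5,0,32.5)])
print('    '+' '.join(f"{x:3d}" for x in range(290,340)))
for r in range(196,242,2): print(r,' '.join(f"{int(v):3d}" for v in b[r,290:340].mean(1)))
E
```

```text
time_s: 30.7
eef_pos: [449.7, -132.9, 166.3]
ee_rot: [0.0, 0.869, 0.494, -0.0]
force: [0.3, 0.1, -0.4]
grip_width: 0.994
grip_force: 0.0
time_s: 31.5
eef_pos: [347.4, -304.7, 166.3]
ee_rot: [-0.0, 0.869, 0.494, -0.0]
force: [1.0, 0.2, -0.2]
grip_width: 0.994
grip_force: 0.0
time_s: 32.3
eef_pos: [333.1, -330.4, 99.6]
ee_rot: [0.0, 0.869, 0.494, 0.0]
force: [-0.1, -0.5, 0.9]
grip_width: 0.998
grip_force: 0.0
t 32.3 pos [ 333.1 -330.4   99.6] units [-0.   -0.03  3.06] yaw_y -30.73 z [ 0.001 -0.001 -1.   ] F [-0.1 -0.5  0.9] grip 85.2 0.0
pads [array([295.6, 204.4]), array([318.1, 204.4]), array([340.4, 204.4])]
rim [array([300.8, 232.1]), array([317.7, 232.1]), array([334.5, 232. ])]
    290 291 292 293 294 295 296 297 298 299 300 301 302 303 304 305 306 307 308 309 310 311 312 313 314 315 316 317 318 319 320 321 322 323 324 325 326 327 328 329 330 331 332 333 334 335 336 337 338 339
196 117 157 161 128  78  50  53  58  88 119 129 128 128 127 141 156 147 119  94  82  81  83  79  81  84  82  81  81  77  75  71  65  61  59  60  66  85 105 112 112 111 111 111 106 106 105 103 100  97  86
1
[... 3786 characters left out ...]
 200 201 202 203 203 203 203 202 201 199 198 195 188 177 160 151 150 150 146 145 145 149
236  57  58  58  60  58  60  82 114 137 163 167 151 131 124 125 136 153 165 173 175 176 178 181 183 186 190 192 195 197 199 201 203 203 204 204 203 201 200 199 192 180 167 162 159 155 151 150 151 156 165
238  58  59  58  58  57  59  83 111 118 128 151 163 161 159 156 159 163 158 157 162 168 174 179 184 186 190 193 195 198 200 201 201 200 203 203 197 193 187 178 170 167 171 171 162 154 153 152 152 149 152
240  56  56  58  58  57  63  90 116 120 129 150 166 174 179 180 173 164 154 157 165 172 177 179 179 180 181 184 189 193 196 190 184 179 182 184 178 172 170 168 166 160 155 158 161 166 169 166 160 160 158
```

```bash
python3 - <<'E'
from h import *
b=np.mean([capture("side").astype(float) for _ in range(4)],0)
print('    '+' '.join(f"{x:3d}" for x in range(332,354)))
for r in range(188,214,3): print(r,' '.join(f"{int(v):3d}" for v in b[r,332:354].mean(1)),'|',' '.join(f"{int(v):3d}" for v in b[r,286:298].mean(1)))
E
```

```text
332 333 334 335 336 337 338 339 340 341 342 343 344 345 346 347 348 349 350 351 352 353
188  98 100 101  94  85  84  87  82  58  47  45  46  51  54  50  50  48  56  59  58  61  61 |  46  50  52  54  51  49  49  41  39  49  53  56
191 104 103 101  99  95  89  84  79  68  84 113 114  89  54  43  45  58  66  67  65  67  64 |  49  48  48  57  80 104 106  79  45  46  52  58
194 104 104 102  97  90  86  79  69  70 119 158 159 119  66  44  54  70  74  72  72  69  71 |  53  51  47  76 127 160 159 120  65  49  52  57
197 117 115 115 115 118 119 115  95  84 124 159 158 116  65  49  58  70  73  73  71  72  71 |  54  50  51  76 126 160 158 120  63  52  52  57
200 120 119 113 117 124 125 119  97  85 124 159 157 118  64  50  55  63  65  65  68  70  66 |  57  55  53  73 119 157 161 126  74  51  55  61
203  83  81  81  82  80  80  73  65  86 137 162 157 111  54  48  59  71  72  72  72  71  69 |  57  51  52  65 116 157 159 129  78  51  54  67
206 121 118 119 116 102  83  68  62  90 139 163 156 114  63  58  64  69  69  71  70  72  72 |  56  55  46  63 112 156 161 129  78  50  56  81
209 136 134 131 131 131 130 123 104  86 101 117 112  92  74  69  70  68  68  67  66  67  70 |  55  55  57  59  85 113 117  91  61  49  56  82
212 123 121 123 118 105  83  74  74  73  75  75  74  75  77  75  76  73  72  72  70  70  68 |  56  56  56  55  55  54  58  54  55  54  55  79
```

Pads at 291.5 and 342.5 (centre 317), cup rim centre about 315.7: shift -2 mm along y and descend, then close.

```bash
python3 -m crank '[[[0,-0.08,0.3,0,0,0,85],[0,0,0.5,0,0,0,85],[0,0,0.5,0,0,0,85],[0,0,0.5,0,0,0,85],[0,0,0.5,0,0,0,85],[0,0,0.4,0,0,0,85],[0,0,0.3,0,0,0,85],[0,0,0,0,0,0,85]]]'
python3 -c "from h import *;go(332.6,-330.2,23)"
python3 -m crank '[[[0,0,0,0,0,0,76],[0,0,0,0,0,0,70],[0,0,0,0,0,0,64],[0,0,0,0,0,0,58],[0,0,0,0,0,0,50],[0,0,0,0,0,0,50],[0,0,0,0,0,0,50],[0,0,0,0,0,0,50]]]' 25
python3 -m crank '[[[0,0,0,0,0,0,50],[0,0,0,0,0,0,50],[0,0,-0.1,0,0,0,50],[0,0,-0.3,0,0,0,50],[0,0,-0.6,0,0,0,50],[0,0,-0.6,0,0,0,50],[0,0,-0.6,0,0,0,50],[0,0,0,0,0,0,50]]]'
python3 - <<'E'
from h import *
go(332.6,-330.2,23)
b=np.mean([capture("side").astype(float) for _ in range(6)],0)
print('    '+' '.join(f"{x:3d}" for x in range(292,342)))
for r in range(190,242,2): print(r,' '.join(f"{int(v):3d}" for v in b[r,292:342].mean(1)))
E
```

```text
time_s: 33.6
eef_pos: [330.9, -328.7, 22.9]
ee_rot: [-0.001, 0.869, 0.494, -0.0]
force: [0.8, 0.2, 0.4]
grip_width: 0.991
grip_force: 0.0
t 33.6 pos [ 330.9 -328.7   22.9] units [-0.02  0.09 -0.  ] yaw_y -30.74 z [-0.001  0.001 -1.   ] F [0.8 0.2 0.4] grip 84.7 0.0
time_s: 34.4
eef_pos: [331.1, -329.3, 24.5]
ee_rot: [0.0, 0.869, 0.494, -0.0]
force: [-3.8, 1.5, 6.9]
grip_width: 0.734
grip_force: 25.6
time_s: 35.2
eef_pos: [331.8, -330.0, 80.7]
ee_rot: [0.002, 0.869, 0.494, 0.0]
force: [-0.4, -0.2, -0.6]
grip_width: 0.733
grip_force: 27.8
t 35.2 pos [ 331.8 -330.    80.7] units [0.01 0.02 2.31] yaw_y -30.74 z [ 0.002 -0.003 -1.   ] F [-0.4 -0.2 -0.6] grip 62.6 27.8
    292 293 294 295 296 297 298 299 300 301 302 303 304 305 306 307 308 309 310 311 312 313 314 315 316 317 318 319 320 321 322 323 324 325 326 327 328 329 330 331 332 333 334 335 336 337 338 339 340 341
190  57  55  55  49  47  46  49  48  52  48  48  51  75 111 126 102  75  71  81  91 100 109 118 125 129 125 117 102  83  67  62  61  56  51  58  63  61  51  47  49  51  48  39  39  55  74  84  89  84  76
192  56  50  43  37 
[... 4379 characters left out ...]
 181 181 179 178 175 173 172 168 165 158 158 159 158 157 156 153 148 143 142 141 133 118
236  58  57  57  58  82 113 119 119 119 128 146 161 171 178 182 186 187 184 182 181 180 181 181 181 181 181 182 183 181 181 179 177 175 173 169 164 158 151 150 151 153 152 152 151 150 150 151 152 151 150
238  58  56  57  58  82 112 117 117 119 121 125 133 143 156 164 165 166 168 172 176 179 180 182 181 182 182 181 181 181 180 176 173 168 163 158 152 152 150 149 150 153 152 153 153 153 152 151 149 148 149
240  59  58  56  63  90 117 118 115 116 117 123 131 141 137 130 131 133 138 144 151 157 164 168 168 169 167 164 161 158 154 152 150 147 146 146 146 147 147 147 150 150 152 153 153 151 151 149 149 148 149
```

The cup hangs nearly upright (edges 299.5–331.5 at row 214, narrowing evenly). Lifting above jar a and carrying it to the wide holder.

```bash
python3 -m crank '[[[0,0,-0.6,0,0,0,50],[0,0,-0.8,0,0,0,50],[0,0,-0.8,0,0,0,50],[0,0,-0.6,0,0,0,50],[0.2,0,-0.2,0,0,0,50],[0.6,0.1,0,0,0,0,50],[0.8,0.1,0,0,0,0,50],[1,0.1,0,0,0,0,50]]]'
python3 -m crank '[[[1,0.1,0,0,0,0,50],[1,0.1,0,0,0,0,50],[1,0.1,0,0,0,0,50],[1,0.1,0,0,0,0,50],[1,0.1,0,0,0,0,50],[1,0.1,0,0,0,0,50],[1,0,0,0,0,0,50],[1,0,0,0,0,0,50]]]'
python3 -m crank '[[[0.9,0,0,0,0,0,50],[0.7,0,0,0,0,0,50],[0.4,0,0,0,0,0,50],[0.3,0,0,0,0,0,50],[0.15,0,0,0,0,0,50],[0,0,0.6,0,0,0,50],[0,0,0.6,0,0,0,50],[0,0,0.3,0,0,0,50]]]'
python3 -m crank '[[[0,0,0.2,0,0,0,50],[0,0,0,0,0,0,50],[0,0,0,0,0,0,50],[0,0,0,0,0,0,50],[0,0,0,0,0,0,50],[0,0,0,0,0,0,50],[0,0,0,0,0,0,50],[0,0,0,0,0,0,50]]]'
python3 - <<'E'
from h import *
go(519.5,-61,33.5)
b=np.mean([capture("side").astype(float) for _ in range(6)],0)
print('    '+' '.join(f"{x:3d}" for x in range(300,348)))
for r in range(144,192,2): print(r,' '.join(f"{int(v):3d}" for v in b[r,300:348].mean(1)))
E
```

```text
time_s: 36.3
eef_pos: [371.0, -276.3, 152.9]
ee_rot: [-0.001, 0.869, 0.494, -0.0]
force: [-0.1, -0.1, -0.5]
grip_width: 0.736
grip_force: 28.0
time_s: 37.1
eef_pos: [486.1, -111.4, 152.8]
ee_rot: [-0.001, 0.869, 0.494, -0.0]
force: [0.6, -0.7, -0.9]
grip_width: 0.738
grip_force: 28.0
time_s: 37.9
eef_pos: [516.6, -60.5, 115.1]
ee_rot: [-0.001, 0.869, 0.494, -0.001]
force: [-0.3, 0.1, -0.0]
grip_width: 0.732
grip_force: 28.0
time_s: 38.7
eef_pos: [517.3, -60.2, 111.4]
ee_rot: [0.0, 0.869, 0.494, 0.0]
force: [0.2, 0.5, -1.0]
grip_width: 0.734
grip_force: 28.0
t 38.7 pos [517.3 -60.2 111.4] units [0.02 0.09 3.11] yaw_y -30.74 z [ 0. -0. -1.] F [ 0.2  0.5 -1. ] grip 62.7 28.0
    300 301 302 303 304 305 306 307 308 309 310 311 312 313 314 315 316 317 318 319 320 321 322 323 324 325 326 327 328 329 330 331 332 333 334 335 336 337 338 339 340 341 342 343 344 345 346 347
144  56  55  55  55  56  57  52  53  90 137 149 128 123 125 127 129 128 133 137 138 139 141 143 143 143 143 140 139 137 135 132 128 126 130 144 137 130 155 154 109  54  41  50  54  56  56  55  56
146  57  57  58  56  57  57
[... 3780 characters left out ...]
 147 151 153 152 145 131 118 112 111 112 109 108 106 101  96  91  92 106 130 131 101  74  71  72  72  71  70  70
186 126 129 129 128 129 136 148 149 143 143 141 130 112 104 100 101 103 104 105 106 115 127 140 147 149 141 126 113 109 110 107 106 104 102 102 106 117 123 115 100  77  68  67  68  71  72  70  69
188 128 132 133 133 133 137 138 140 145 148 143 128 109  97  93  97 102 102 104 106 113 126 139 149 149 137 126 127 128 129 121 117 123 130 124 112 103  94  93  87  75  65  64  66  67  67  67  67
190 125 129 131 133 134 138 135 115 114 128 145 148 144 139 138 138 140 141 141 141 142 143 141 128 104  84  90 115 127 127 119 107 100  97  96  96  91  87  85  87  83  72  69  66  67  76  90  97
```

Foot centre at about 322.3, rim centre about 322.8: aligned. Lowering.

```bash
python3 -m crank '[[[0.02,0.05,0.4,0,0,0,50],[0,0,0.5,0,0,0,50],[0,0,0.5,0,0,0,50],[0,0,0.4,0,0,0,50],[0,0,0.3,0,0,0,50],[0,0,0.3,0,0,0,50],[0,0,0.2,0,0,0,50],[0,0,0,0,0,0,50]]]'
python3 -m crank '[[[0,0,0.15,0,0,0,50],[0,0,0.1,0,0,0,50],[0,0,0.06,0,0,0,50],[0,0,0,0,0,0,50],[0,0,0,0,0,0,50],[0,0,0,0,0,0,50],[0,0,0,0,0,0,50],[0,0,0,0,0,0,50]]]'
python3 -c "from h import *;go(519.5,-61,33.5)"
```

```text
time_s: 39.8
eef_pos: [518.4, -60.4, 45.7]
ee_rot: [-0.0, 0.869, 0.494, -0.0]
force: [0.4, -0.3, -1.0]
grip_width: 0.736
grip_force: 28.0
time_s: 40.6
eef_pos: [518.6, -60.5, 38.6]
ee_rot: [0.0, 0.869, 0.494, 0.0]
force: [-0.5, -0.1, -0.1]
grip_width: 0.735
grip_force: 28.0
t 40.6 pos [518.6 -60.5  38.6] units [-0.    0.04  0.21] yaw_y -30.74 z [ 0. -0. -1.] F [-0.5 -0.1 -0.1] grip 62.8 28.0
```

```bash
python3 -m crank '[[[0,0,0.06,0,0,0,50],[0,0,0.05,0,0,0,50],[0,0,0,0,0,0,50],[0,0,0,0,0,0,50],[0,0,0,0,0,0,50],[0,0,0,0,0,0,50],[0,0,0,0,0,0,50],[0,0,0,0,0,0,50]]]'
python3 -m crank '[[[0,0,0.04,0,0,0,50],[0,0,0.03,0,0,0,50],[0,0,0,0,0,0,50],[0,0,0,0,0,0,50],[0,0,0,0,0,0,50],[0,0,0,0,0,0,50],[0,0,0,0,0,0,50],[0,0,0,0,0,0,50]]]'
python3 -c "from h import *;go(519.5,-61,33.5)"
```

```text
time_s: 41.4
eef_pos: [518.6, -60.4, 35.8]
ee_rot: [0.0, 0.869, 0.494, 0.0]
force: [-0.3, 0.1, -1.0]
grip_width: 0.733
grip_force: 28.0
time_s: 42.2
eef_pos: [518.6, -60.4, 34.1]
ee_rot: [0.0, 0.869, 0.494, 0.0]
force: [-0.0, -0.2, -0.2]
grip_width: 0.733
grip_force: 28.0
t 42.2 pos [518.6 -60.4  34.1] units [-0.    0.04  0.02] yaw_y -30.74 z [ 0.  0. -1.] F [-0.  -0.2 -0.2] grip 62.6 28.0
```

```bash
python3 -m crank '[[[0,0,0.04,0,0,0,50],[0,0,0,0,0,0,50],[0,0,0,0,0,0,50],[0,0,0,0,0,0,50],[0,0,0,0,0,0,50],[0,0,0,0,0,0,50],[0,0,0,0,0,0,50],[0,0,0,0,0,0,50]]]'
python3 -m crank '[[[0,0,0.04,0,0,0,50],[0,0,0,0,0,0,50],[0,0,0,0,0,0,50],[0,0,0,0,0,0,50],[0,0,0,0,0,0,50],[0,0,0,0,0,0,50],[0,0,0,0,0,0,50],[0,0,0,0,0,0,50]]]'
python3 -c "from h import *;go(519.5,-61,33.5)"
```

```text
time_s: 43.0
eef_pos: [518.8, -60.4, 33.6]
ee_rot: [0.0, 0.869, 0.494, 0.0]
force: [-1.3, 0.8, 4.7]
grip_width: 0.733
grip_force: 28.4
time_s: 43.8
eef_pos: [518.8, -60.3, 33.4]
ee_rot: [0.0, 0.869, 0.495, 0.0]
force: [-5.6, 2.4, 14.2]
grip_width: 0.732
grip_force: 29.2
t 43.8 pos [518.8 -60.3  33.4] units [-0.01  0.04 -0.  ] yaw_y -30.72 z [ 0.001 -0.    -1.   ] F [-5.6  2.4 14.2] grip 62.5 29.2
```

Floor reached at 33.5, as expected. Release, rise, back off and check both views.

```bash
python3 -m crank '[[[0,0,-0.06,0,0,0,66],[0,0,0,0,0,0,68],[0,0,0,0,0,0,72],[0,0,0,0,0,0,78],[0,0,0,0,0,0,84],[0,0,0,0,0,0,84],[0,0,0,0,0,0,84],[0,0,-0.2,0,0,0,84]]]'
python3 -m crank '[[[0,0,-0.4,0,0,0,84],[0,0,-0.7,0,0,0,84],[0,0,-0.9,0,0,0,84],[0,0,-0.9,0,0,0,84],[0,0,-0.9,0,0,0,84],[0,0,-0.9,0,0,0,84],[0,0,-0.9,0,0,0,84],[0,0,-0.5,0,0,0,84]]]'
python3 -m crank '[[[-0.6,-0.3,0,0,0,0,84],[-1,-0.6,0,0,0,0,84],[-1,-0.6,0,0,0,0,84],[-1,-0.6,0,0,0,0,84],[-1,-0.6,0,0,0,0,84],[-1,-0.6,0,0,0,0,84],[-1,-0.6,0,0,0,0,84],[-1,-0.6,0,0,0,0,84]]]'
python3 -m crank '[[[-1,0,0,0,0,0,84],[-1,0,0,0,0,0,84],[-1,0,0,0,0,0,84],[-0.6,0,0,0,0,0,84],[-0.3,0,0,0,0,0,84],[0,0,0,0,0,0,84],[0,0,0,0,0,0,84],[0,0,0,0,0,0,84]]]'
python3 - <<'E'
from h import *
go(300,-200,200)
t=np.mean([capture("top").astype(float) for _ in range(4)],0)
for n,p in dict(knob=(606,83,155),dome=(560,12.5,97),cuprim=(518.7,-60.4,70),ch=(518,-60,35),jara=(407.5,-206.9,97)).items(): print(n,np.round(px('top',p),1),np.round(px('side',p),1))
print('knob/dome rows: gray');
for r in range(118,166,2): print(r,' '.join(f"{int(v):3d}" for v in t[r,186:260:2].mean(1)))
print('cup')
for r in range(160,204,2): print(r,' '.join(f"{int(v):3d}" for v in t[r,252:300:2].mean(1)))
b=np.mean([capture("side").astype(float) for _ in range(4)],0)
print('side');print('    '+' '.join(f"{x:3d}" for x in range(302,346,1)))
for r in range(150,200,2): print(r,' '.join(f"{int(v):3d}" for v in b[r,302:346].mean(1)))
E
```

```text
time_s: 44.6
eef_pos: [518.2, -60.3, 38.2]
ee_rot: [-0.0, 0.869, 0.494, -0.0]
force: [0.1, -0.2, -0.1]
grip_width: 0.981
grip_force: 0.0
time_s: 45.4
eef_pos: [519.1, -60.6, 193.6]
ee_rot: [0.001, 0.869, 0.494, 0.001]
force: [-0.3, -0.3, 0.1]
grip_width: 0.984
grip_force: 0.0
time_s: 46.2
eef_pos: [323.7, -166.5, 191.2]
ee_rot: [0.0, 0.869, 0.495, 0.0]
force: [0.3, -1.2, -0.0]
grip_width: 0.984
grip_force: 0.0
time_s: 47.0
eef_pos: [275.3, -249.5, 191.1]
ee_rot: [-0.0, 0.869, 0.495, 0.0]
force: [0.5, -0.5, -0.0]
grip_width: 0.986
grip_force: 0.0
t 47.0 pos [ 275.3 -249.5  191.1] units [ 2.21 -0.16 -0.36] yaw_y -30.69 z [ 0.  0. -1.] F [ 0.5 -0.5 -0. ] grip 84.2 0.0
knob [194.1 127.1] [324.1 125.8]
dome [236.9 156.2] [323.4 152.8]
cuprim [273.6 177.2] [324.7 171.7]
ch [275.3 180.1] [324.2 184. ]
jara [343.8 227.3] [317.7 187.3]
knob/dome rows: gray
118  40  37  38  37  42  48  53  54  59  75 102 108 110 114 109 127 159 171 171 183 183 180 171 176 188 186 170 166 162 157 159 168 180 184 172 177 182
120  38  39  41  51  59  61  63  58  53  54  76 121 115 110  99 103 113 133 166 175 176 
[... 9596 characters left out ...]
 150 113  70  59  62  68  66  73  72  74  74  72  71  74  75  68  63  62  59  62  81 109 117 115 110 110 111 109 104 104  98  88  87 102 109  92  75  73  73  73
194 131 136 146 154 140  97  59  54  69  84  87  89  96  95  95  95  92  91  89  83  73  64  55  59  87 118 123 114 107 103 108 106 103  98  93  86  87  95 104  92  73  77  79  78
196 129 131 144 157 146 110  78  67  75  77  85  83  86  85  82  77  77  75  73  67  65  62  61  65  87 109 114 114 113 113 111 111 106 106 104 101 100 102 104  92  94 115 126 121
198 128 130 149 174 179 170 159 149 141 131 119 109 104 102 100  99 102 103 106 108 121 137 147 143 127 116 115 116 116 120 122 119 115 118 126 129 125 121 123 110  89  97 115 119
```

Top view: knob (194.7,125.6), dome (237.5,156) and cup floor disc (276.5,180.5) all lie where upright, seated pieces should be. Handing in.

```bash
python3 -c "from rig import *;print(finish_job())"
```

```text
the job is handed in; nothing more can be done
None
```

I stood the mill, shaker and cup upright in their caddy holders, in that order, feeling each touch the holder floor before letting go; I never gripped the spice jars or tumbler, and I handed the job in at 47 s of the 104 s (no verdict was shown).

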